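# Put four mixed-up spares back on their own pads

### The job

The four spares on the plywood board all lie on the wrong pads. Put each in the middle of its own pad, the same way up as now: the air cylinder along the long strip, the thread-tape reel on the round pad, the card box on the square pad and the brass coupler on the triangular pad. Each pad holds only one, so park parts on the empty black rubber mat to make room, never on the bare bench, and leave the oil bottle standing where it is.

Things in the scene. Friction and masses are not known exactly. Their poses are not given: they have to be found in the camera images.
- cylinder: Pneumatic cylinder lying flat, 30 x 120 x 30 mm: grey-green 26 mm barrel between two square end blocks, 8 mm rod out of one end. Origin at the middle of the underside of the whole length, z up, y along it away from the rod: end blocks y = -25..-7 and 42..60 mm, barrel between (grip it at y = 17 mm, across x; axis at z = 15 mm), rod -60..-25 mm. 0.10 to 0.20 kg. Rod may point either way.
- reel: White round reel of thread seal tape lying flat, 52 mm across, 14 mm high, about 30 g. Origin at the middle of its underside, z up; grip it across its diameter.
- card_box: Small closed white card box with a thin dark seam along its top and a red band round its sides, 55 x 75 x 30 mm (x, y, z), about 0.12 kg. Origin at the middle of its underside, z up; grip it across its 55 mm width (x).
- coupler: Brass air quick coupler lying flat, 22 x 50 x 22 mm (x, y, z), about 70 g. Origin at the middle of its underside, z up, y along it; grip it across x.
- strip_pad: Long dark steel strip pad, 150 mm (its x) by 56 mm (its y): the air cylinder's place. Fixed on the board; origin in the middle of its underside, z up, top 8 mm above that (16 mm above the bench).
- disc_pad: Round dark steel pad, 92 mm across: the reel's place. Fixed on the board; origin in the middle of its underside, z up, top 8 mm above that (16 mm above the bench).
- square_pad: Square dark steel pad, 88 x 88 mm: the card box's place. Fixed on the board; origin in the middle of its underside, z up, top 8 mm above that (16 mm above the bench).
- triangle_pad: Triangular dark steel pad with equal sides of 111 mm, one corner towards its +x, 64 mm from the origin: the coupler's place. Fixed on the board; origin in the middle of its underside, z up, top 8 mm above that (16 mm above the bench). The four pads stand 110 mm apart in a row, in any order, x across the row, on a plywood board 8 mm thick.
- park_mat: Black rubber mat lying apart on the bench beyond the board, 90 mm (its x) by 150 mm (its y), 8 mm thick, empty at the start, fixed: the free spot for parking. Origin at the middle of its underside, z up; its top is 8 mm above the bench.
- oil: Oil dropper bottle with a red spout standing on the bench left of the mat, 44 mm across, 126 mm tall, loose. A bystander. Origin at the middle of its underside, z up.
There are look-alikes about, which are no part of the job. There is more than one size of the reel; the one meant has the size given above.

How it is judged:
By the outcome, as a careful person would: the job done as asked, in the order asked, and still so for the second after the job is handed in, with the robot touching nothing.
It also fails if it takes over 128 s, if anything falls off the work surface, if the arm or the gripper's body presses on something with over 40 N, if the wrist force passes 120 N, or if a joint passes its speed limit or range.

### The arm

A 6-joint arm with a two-finger parallel gripper is mounted at the origin on the work surface; the furniture and walls round the work are solid. World frame = base frame: x ahead of the robot, y to its left, z up, the work surface at z = 0. Lengths are in mm, angles in rad, forces in N, time in s.
With the tool pointing down it reaches from about 350 to 775 mm from the base axis. Payload 7.3 kg.
Tool frame: the origin (TCP) lies midway between the tips of the shut fingers; the grasp point (between the pads) lies 19 mm behind it; z points along the fingers, y is the line along which they close (so a half turn about z gives the same grasp; the last joint's range is limited). The gripper opens to 92 mm and grips with 3 to 60 N. Pads are 19 mm wide; open, the fingers measure 130 mm over their backs; the gripper's body (75 mm by 190 mm) begins 47 mm behind the grasp point.
Start: joints at [1.072, 0.342, 1.524, -0, 1.275, -0.146], TCP at [181.388, 492.69, 226.741] pointing down, gripper open.
Joint ranges: [-2.53, 2.53], [-0.77, 2.02], [0.04, 2.7], [-1, 4.14], [0.28, 2.66], [-3.11, 3.11]. Speed limits (rad/s): [2.57, 2.57, 3.14, 3.14, 3.14, 3.14].

### API

Orientations are given as [roll, pitch, yaw] about the fixed x, y, z axes, in that order (R = Rz(yaw) Ry(pitch) Rx(roll)).
In Python, from plant import * gives the robot as it stands.
- The arm moves only by the tool step_arm, never from a script. Its argument "deltas" is one flat list of numbers, 5 for each row, row after row: the shift along the world's x, y, z in mm, then the turn about the world's z in degrees, then the finger opening in mm, from 0 to 91.8. In form: [tx, ty, tz, turn, gripper, tx, ty, tz, turn, gripper, ...]. A call has exactly 10 rows; each row shifts and turns the commanded pose from where the row before left it; what a row does not reach is not made up. A row lasts 1/8 s, in which the tool goes at most 62.5 mm and 10.7 degrees, less where a joint would pass 70% of its speed; a pose out of reach is approached as far as the arm can. A call is refused whole if a number of a shift passes 62.5 or a number of a turn 10.7, either way. A call with a gripper value outside its range is refused whole. The fingers move at their own pace and stop on an object; the grip force is fixed at half the most. Time passes only in rows, so rows that do not move let the fingers close, or fill a call up. It gives the time, the measured TCP pose, the force, the opening and the grip force at its end, in the units of the state.
- get_obs(): the state, without advancing time (a new reading comes with each control period).
- capture(name): name is "scene" or "top" or "wrist"; returns the picture (400x640x3 uint8, red, green, blue); there is no depth.
- camera_params(name): a dict with "mtx" (3x3 intrinsics, pixels), "rvec" (rotation vector, rad) and "tvec" (3), from world to camera coordinates, as OpenCV has them. Camera axes: x right, y down, z forward; pixel columns grow to the right and rows downward; lengths in mm; the calibration is good to about 2 mm. A picture is of the moment at which its call begins: read the wrist's pose just before it. camera_params takes no time and is no camera call; for the wrist camera it gives the pose at the moment of the call.
- close_job(): hands the job in; it is judged then, once.
The state is a dict: "time": time; "joint_positions": joint angles; "dq": joint speeds; "tau": joint torques, N m; "tool_pos": TCP position; "tcp_rot": TCP orientation; "contact_force": force on the tool from outside, world axes, zero at the start; "moment": the same for the moment, N m; "grip_width": finger opening in mm; "finger_force": force on a finger pad.
Only numpy, scipy, OpenCV 4.12 (cv2) and the standard library are available. Lean on these libraries where they do the work, as an engineer would, in place of code of your own. Each camera call takes 0.05 s, during which the arm holds its last target. There are 200 camera calls.

## Working session

There is one attempt and no reset: what is moved stays moved. The work goes in short steps, Python scripts to look and compute and a tool call to move; the robot and the scene stay as the last step left them, time stands still between calls to the robot, and variables do not carry over. Pictures are saved under pics/ and viewed, at most 14 in all, crops included, and the job is handed in when it is done.

Besides the shell and the picture viewer there is one more tool, called after "Call:" as name(argument=value, ...) on one line, values as JSON. step_arm: Moves the arm, as the interface text tells. Its arguments: {"type":"object","properties":{"deltas":{"type":"array","items":{"type":"number"}}},"required":["deltas"]}

```bash
mkdir -p pics
python3 - <<'E'
from plant import *
import cv2
for n in ("scene","top"):
    cv2.imwrite(f"pics/{n}0.png",capture(n)[:,:,::-1])
    p=camera_params(n); print(n,p)
o=get_obs();print(o)
E
```

```text
scene {'mtx': array([[426.83141276,   0.        , 322.64900582],
       [  0.        , 426.83141276, 205.57056388],
       [  0.        ,   0.        ,   1.        ]]), 'rvec': array([ 2.3677772 , -0.54857189,  0.19154798]), 'tvec': array([-438.08292652,  216.31710654,  730.29383089])}
top {'mtx': array([[455.16924506,   0.        , 321.89387337],
       [  0.        , 455.16924506, 204.25393643],
       [  0.        ,   0.        ,   1.        ]]), 'rvec': array([ 2.1841923 , -2.15062423,  0.08978248]), 'tvec': array([  12.30748998,  495.96663111, 1125.17784035])}
{'time': 0.1, 'joint_positions': array([ 1.07199813e+00,  3.42661393e-01,  1.52489738e+00, -1.29901625e-05,
        1.27542336e+00, -1.45953380e-01]), 'dq': array([ 0.00102186,  0.00195716, -0.00387353, -0.00057204,  0.0004848 ,
       -0.00208115]), 'tau': array([ 8.01401347e-04, -4.32008493e+01, -2.44692421e+01,  7.18557788e-02,
        5.27309580e-02, -7.23418270e-05]), 'tool_pos': array([181.20939946, 492.35173581, 226.11855388]), 'tcp_rot': array([-3.14021615e+00, -1.89788845e-04,  2.78875150e+00]), 'contact_force': array([-0.21395862,  0.03843327,  0.10621637]), 'moment': array([-0.00836135, -0.02073835,  0.0248669 ]), 'finger_force': 0.0, 'grip_width': 91.58539718479575}
```

View pics/scene0.png

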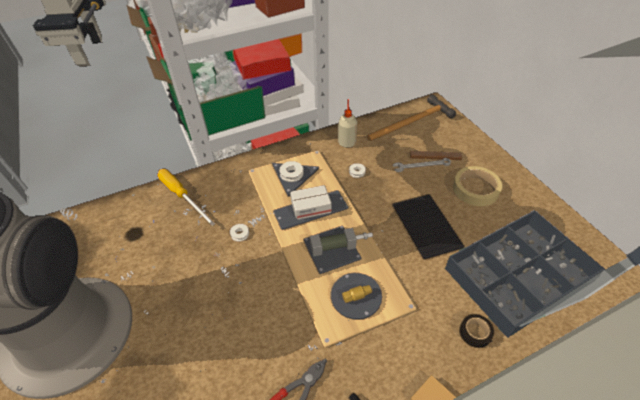

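View pics/top0.png

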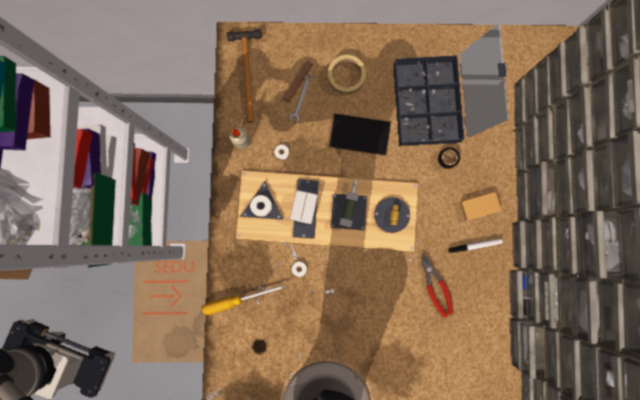

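The pictures show the row from left to right (top view): reel on the triangle (262,205), box on the strip (305,208), cylinder on the square (350,210) and coupler on the disc (393,214). The mat is at (360,134) and the oil bottle at (238,135).

```bash
cat > h.py <<'E'
from plant import *
import cv2, numpy as np
def w(p,pts,z):
    R=cv2.Rodrigues(np.array(p["rvec"]))[0]; t=np.array(p["tvec"]).ravel()
    u=cv2.undistortPoints(np.float64(pts).reshape(-1,1,2),p["mtx"],None).reshape(-1,2)
    d=np.c_[u,np.ones(len(u))]@R; c=-R.T@t
    z=np.broadcast_to(z,len(u)); return c+d*((z-c[2])/d[:,2])[:,None]
def px(p,pts): return cv2.projectPoints(np.float64(pts).reshape(-1,3),p["rvec"],p["tvec"],p["mtx"],None)[0].reshape(-1,2)
E
python3 - <<'E'
from h import *
p=camera_params("top")
pts=[[262,205],[305,208],[350,210],[393,214],[360,134],[238,135]]
print(w(p,pts,[30,46,46,38,8,0]).round())
print("board",w(p,[[242,170],[418,183],[415,250],[237,240]],8).round())
q=camera_params("wrist"); print(q); o=get_obs(); 
R=cv2.Rodrigues(q["rvec"])[0]; print("cam",-R.T@np.ravel(q["tvec"]), R.T[:,2])
im=cv2.imread("pics/top0.png")[105:260,225:425]
cv2.imwrite("pics/top0c.png",cv2.resize(im,None,fx=3.8,fy=3.8,interpolation=cv2.INTER_CUBIC))
E
```

```text
[[ 491.  170.   30.]
 [ 484.   61.   46.]
 [ 480.  -50.   46.]
 [ 473. -157.   38.]
 [ 682.  -76.    8.]
 [ 677.  243.    0.]]
board [[ 583.  228.    8.]
 [ 556. -225.    8.]
 [ 385. -217.    8.]
 [ 403.  235.    8.]]
{'mtx': array([[357.67624353,   0.        , 316.26579428],
       [  0.        , 357.67624353, 197.24359473],
       [  0.        ,   0.        ,   1.        ]]), 'rvec': array([-2.36673803, -1.65145746, -0.24680125]), 'tvec': array([-524.21702379,  -36.2993757 ,  391.76264137])}
cam [105.61692562 520.19560171 384.5005863 ] [ 0.27551561 -0.10256213 -0.95580969]
```

View pics/top0c.png

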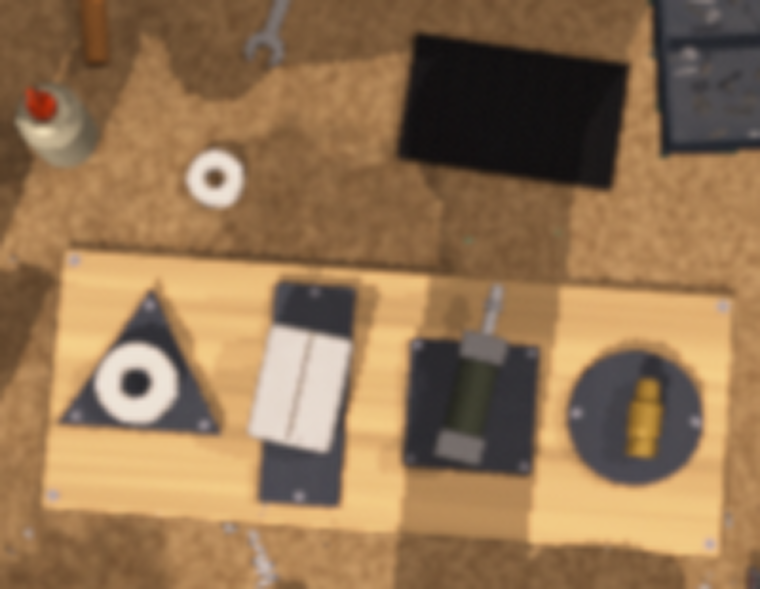

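Run:
```python
from h import *
p=camera_params("top")
F={"tri":([(152,287),(57,424),(218,434)],16),"reel":([(136,383),(94,383),(178,383)],30),
"strip":([(277,283),(355,291),(340,506),(259,500)],16),"box":([(275,324),(352,340),(328,453),(250,437)],46),
"sq":([(411,338),(537,345),(531,473),(405,465)],16),"cyl":([(484,347),(460,446),(496,286)],[46,46,35]),
"disc":([(635,417),(568,415),(702,419)],16),"coup":([(653,360),(641,458)],[30,30]),"mat":([(414,34),(628,65),(611,189),(399,156)],8),
"oil":([(41,104)],126)}
for k,(c,z) in F.items():
    q=np.float64(c)/3.8+[225,105]; W=w(p,q,z)[:,:2]
    d=np.diff(np.r_[W,W[:1]],axis=0)
    print(k,"mean",W.mean(0).round(1),"pts",W.round(0).tolist(),"len",np.hypot(*d.T).round(0),"ang",np.degrees(np.arctan2(d[:,1],d[:,0])).round(1))
```

```text
tri mean [491.3 171.2] pts [[555.0, 166.0], [462.0, 227.0], [457.0, 120.0]] len [111. 108. 109.] ang [146.8 -92.7  25.5]
reel mean [488.9 173.4] pts [[489.0, 173.0], [489.0, 201.0], [489.0, 146.0]] len [28. 56. 28.] ang [ 90.9 -89.1  90.9]
strip mean [484.3  60.3] pts [[559.0, 82.0], [554.0, 30.0], [410.0, 37.0], [413.0, 91.0]] len [ 53. 144.  54. 146.] ang [-95.1 177.   86.7  -3.5]
box mean [485.6  63.2] pts [[528.0, 81.0], [518.0, 31.0], [444.0, 45.0], [453.0, 96.0]] len [51. 75. 52. 76.] ang [-101.   169.    79.3  -11.2]
sq mean [478.8 -48.8] pts [[523.0, -8.0], [520.0, -92.0], [434.0, -89.0], [438.0, -5.0]] len [84. 86. 84. 85.] ang [-92.4 177.7  87.3  -1.9]
cyl mean [506.8 -53.2] pts [[514.0, -55.0], [450.0, -41.0], [556.0, -64.0]] len [ 66. 109.  43.] ang [167.  -12.2 169. ]
disc mean [ 472.4 -158. ] pts [[472.0, -158.0], [473.0, -113.0], [472.0, -203.0]] len [45. 89. 45.] ang [ 89.2 -90.8  89.2]
coup mean [ 476.9 -163.9] pts [[509.0, -168.0], [444.0, -160.0]] len [65. 65.] ang [173.1  -6.9]
mat mean [681.3 -75.6] pts [[734.0, -7.0], [714.0, -154.0], [628.0, -143.0], [649.0, 2.0]] len [148.  87. 146.  86.] ang [-97.7 172.5  81.8  -6.1]
oil mean [651.8 222.7] pts [[652.0, 223.0]] len [0.] ang [0.]
```

Call:
step_arm(deltas=[30,-50,20,0,91,40,-50,20,0,91,40,-50,10,0,91,40,-50,0,0,91,20,-50,0,0,91,0,-50,0,0,91,0,-50,0,0,91,0,-50,0,0,91,0,-40,0,0,91,0,0,0,0,91])

```text
time: 1.35
tool_pos: [346.1, 57.1, 274.9]
tcp_rot: [-3.141, -0.0, 2.784]
contact_force: [-0.1, -0.7, 0.3]
grip_width: 91.0
finger_force: 0.0
```

Run:
```python
from h import *
import pickle
p=camera_params("wrist"); im=capture("wrist")[:,:,::-1]
pickle.dump(p,open("pics/w1.pkl","wb")); cv2.imwrite("pics/w1.png",im)
cv2.imwrite("pics/w1v.png",cv2.resize(im,None,fx=1.25,fy=1.25))
print(px(p,[[491,171,16],[484,60,16],[479,-49,16],[472,-158,16]]))
```

```text
[[441.30438399 233.75372845]
 [355.9913286  256.95129452]
 [276.11901388 280.00452199]
 [198.8687127  300.89572642]]
```

View pics/w1v.png

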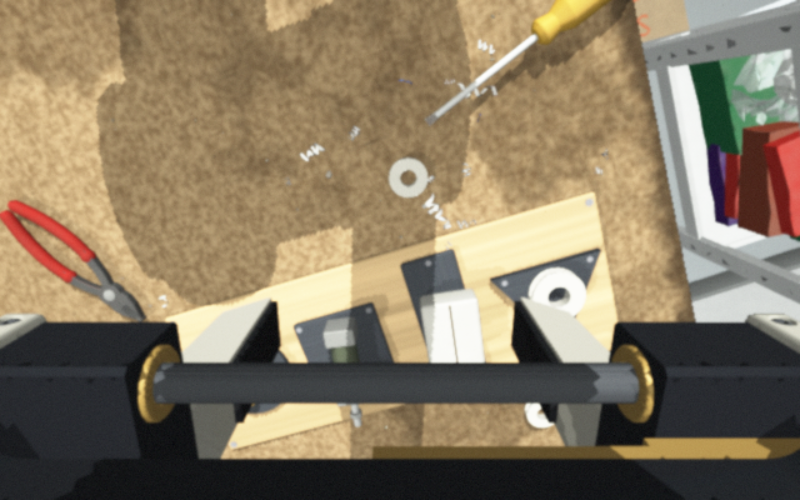

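The wrist view hides the parts behind the fingers, though the small reel at (408,178) stands clear. I'll check the top-view estimates by overlaying models on the scene camera.

Run:
```python
from h import *
t=camera_params("top"); 
c=w(t,np.float64([(648,378),(641,458)])/3.8+[225,105],27)[:,:2]; print("coupler",c,c.mean(0))
p=camera_params("scene"); im=cv2.imread("pics/scene0.png")[145:345,245:470]; s=3
im=cv2.resize(im,None,fx=s,fy=s,interpolation=cv2.INTER_CUBIC)
def poly(pts,x,y,yaw,z,col):
    a=np.radians(yaw);R=np.array([[np.cos(a),-np.sin(a)],[np.sin(a),np.cos(a)]])
    P=np.float64(pts)@R.T+[x,y]; q=px(p,np.c_[P,np.full(len(P),z)])
    q=((q-[245,145]+.5)*s-.5)
    cv2.polylines(im,[np.round(q*8).astype(int)],True,col,1,cv2.LINE_AA,3)
rect=lambda a,b:[(-a/2,-b/2),(a/2,-b/2),(a/2,b/2),(-a/2,b/2)]
circ=lambda r:[(r*np.cos(k),r*np.sin(k)) for k in np.linspace(0,6.28,40)]
G=(0,255,0);M=(255,0,255)
poly([(64,0),(-32,55.5),(-32,-55.5)],491,171,-3.4,16,G)
poly(rect(150,56),484.5,60.8,-3.4,16,G);poly(rect(88,88),478.5,-49,-3.4,16,G);poly(circ(46),472.4,-158,0,16,G)
poly(circ(26),489,173.4,0,30,M);poly(rect(75,55),485.6,63.2,-11.2,46,M)
poly(rect(18,30),514,-55,-12.2,46,M);poly(rect(18,30),450,-41,-12.2,46,M)
poly(rect(50,22),*c.mean(0),-np.degrees(0)+np.degrees(np.arctan2(*(c[0]-c[1])[::-1])),27,M)
poly(rect(90,150),681.3,-75.6,-7.5,8,G)
cv2.imwrite("pics/ov.png",im)
```

```text
coupler [[ 497.60169904 -164.9797081 ]
 [ 444.64935281 -160.42195584]] [ 471.12552592 -162.70083197]
```

View pics/ov.png

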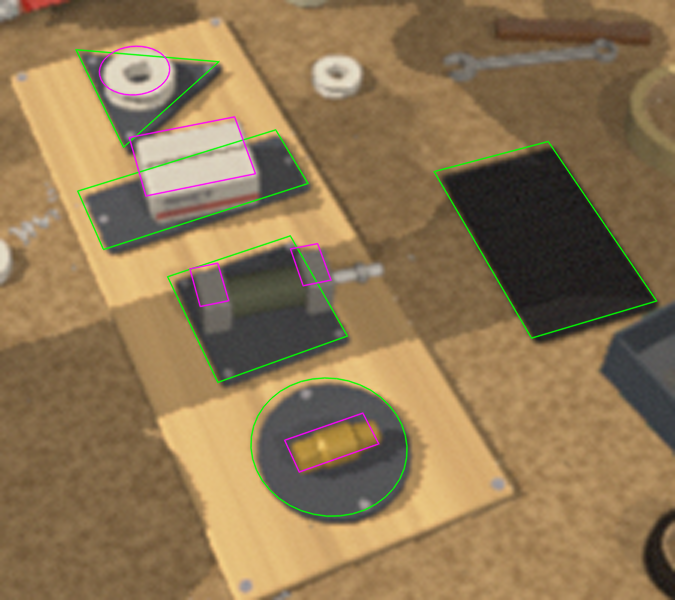

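The pads line up in shape, but everything in the scene view sits about (+4,+5) crop px off the overlay. That is a small disagreement between the two camera calibrations, so I'll split the difference.

Run:
```python
from h import *
p=camera_params("scene")
for P in ([491,171,16],[484,60,16],[478,-49,16],[472,-158,16]):
    a=px(p,[P])[0]; print((w(p,[a+[4/3,5/3]],16)[0]-P).round(1))
print(get_obs()["tool_pos"])
```

```text
[ 0.6 -6.2  0. ]
[ 0.6 -5.4  0. ]
[ 0.5 -4.7  0. ]
[ 0.5 -4.   0. ]
[346.16915999  58.32466868 274.9202231 ]
```

Run:
```python
from h import *
import pickle
p=pickle.load(open("pics/w1.pkl","rb"))
print(w(p,np.float64([(491,277),(600,250),(295,328),(374,305),(402,266),(450,251)])/1.25,16).round(1)[:,:2].tolist())
def c(x,y,pts):
    a=np.radians(-3.4);R=np.array([[np.cos(a),-np.sin(a)],[np.sin(a),np.cos(a)]]);return (np.float64(pts)@R.T+[x,y]).round(1).tolist()
print(c(491,171,[(-32,-55.5),(-32,55.5)]),c(478.5,-49,[(-44,-44),(-44,44)]),c(484.5,60.8,[(-75,-28),(-75,28)]))
```

```text
[[453.9, 118.5], [464.2, 226.6], [437.1, -87.8], [441.5, -1.9], [412.0, 39.4], [413.8, 88.8]]
[[455.8, 117.5], [462.3, 228.3]] [[432.0, -90.3], [437.2, -2.5]] [[408.0, 37.3], [411.3, 93.2]]
```

Call:
step_arm(deltas=[16,13,-10,2,75,18,14,-20,2,75,18,14,-22,2,75,18,14,-22,2,75,18,14,-22,2,75,18,14,-22,2,75,18,14,-22,2,75,20,17,-20,3,75,0,0,0,0,75,0,0,0,0,75])

```text
time: 2.65
tool_pos: [489.5, 173.7, 115.1]
tcp_rot: [-3.141, -0.001, 3.086]
contact_force: [-0.6, -0.9, -0.7]
grip_width: 75.1
finger_force: 0.0
```

Call:
step_arm(deltas=[0.5,-1.5,-20,0,75,0,0,-22,0,75,0,0,-20,0,75,0,0,-16,0,75,0,0,-10,0,75,0,0,-5,0,75,0,0,-3,0,75,0,0,0,0,60,0,0,0,0,40,0,0,0,0,40])

```text
time: 3.9
tool_pos: [491.0, 171.6, 19.3]
tcp_rot: [3.141, 0.001, 3.086]
contact_force: [0.4, 0.3, 2.1]
grip_width: 50.6
finger_force: 30.0
```

Call:
step_arm(deltas=[0,0,10,0,40,0,0,25,0,40,5,-10,30,0,40,20,-30,5,0,40,30,-38,0,0,40,34,-42,0,0,40,34,-42,0,0,40,34,-40,0,0,40,24,-28,0,0,40,10,-11,0,0,40])

```text
time: 5.15
tool_pos: [682.8, -71.7, 89.4]
tcp_rot: [-3.141, 0.001, 3.083]
contact_force: [-0.2, -0.1, 0.1]
grip_width: 50.7
finger_force: 30.0
```

Call:
step_arm(deltas=[0,0,-15,0,40,0,0,-22,0,40,0,0,-20,0,40,0,0,-12,0,40,0,0,-6,0,40,0,0,-3,0,40,0,0,0,0,40,0,0,0,0,75,0,0,0,0,75,0,0,20,0,75])

```text
time: 6.4
tool_pos: [680.6, -69.2, 30.1]
tcp_rot: [3.141, -0.004, 3.085]
contact_force: [-0.2, -1.3, -0.0]
grip_width: 73.3
finger_force: 0.0
```

Call:
step_arm(deltas=[0,0,30,0,75,-8,-4,30,0,60,-22,-10,15,-1,55,-32,-14,5,-1,55,-34,-16,0,0,55,-34,-16,0,0,55,-34,-16,0,0,55,-28,-13,0,0,55,-14,-6,0,0,55,-2,0,0,0,55])

```text
time: 7.65
tool_pos: [474.0, -164.8, 112.0]
tcp_rot: [-3.141, 0.002, 3.049]
contact_force: [-0.1, 0.8, -0.9]
grip_width: 54.8
finger_force: 0.0
```

```bash
python3 -c "
from plant import *
import cv2
print(get_obs()['tool_pos'],get_obs()['tcp_rot'])
im=capture('top')[:,:,::-1][105:260,225:425]
cv2.imwrite('pics/t1.png',cv2.resize(im,None,fx=3.8,fy=3.8,interpolation=cv2.INTER_CUBIC))"
```

```text
[ 473.9780359  -164.84408259  111.96229012] [-3.14122663e+00  1.60507849e-03  3.04949590e+00]
```

Call:
step_arm(deltas=[-1.5,0.5,-20,0,55,0,0,-22,0,55,0,0,-20,0,55,0,0,-16,0,55,0,0,-9,0,55,0,0,-4,0,55,0,0,-2,0,55,0,0,0,0,40,0,0,0,0,10,0,0,0,0,10])

```text
time: 8.95
tool_pos: [472.4, -164.0, 18.3]
tcp_rot: [-3.141, 0.0, 3.051]
contact_force: [0.5, -0.5, 0.8]
grip_width: 29.6
finger_force: 0.0
```

View pics/t1.png

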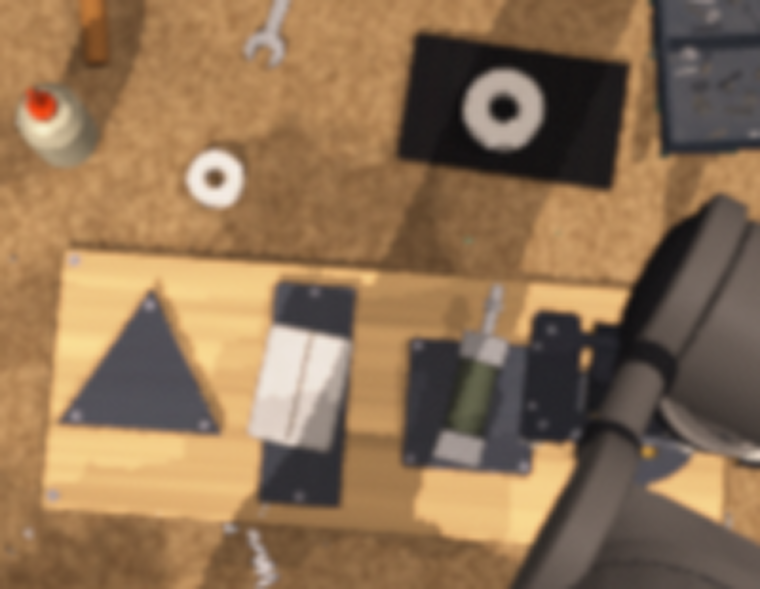

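The reel lies on the mat with its centre at (504,109) in the crop. Comparing that with the release pose shows the top camera's bias in the robot frame.

```bash
python3 -c "
from h import *
print(w(camera_params('top'),np.float64([(504,109)])/3.8+[225,105],22))"
```

```text
[[678.85547436 -68.66095447  22.        ]]
```

Call:
step_arm(deltas=[0,0,0,0,10,0,0,0,0,10,0,0,8,0,10,0,0,25,0,10,0,8,30,0,10,0,25,10,0,10,1,40,0,0,10,2,45,0,0,10,2,45,0,0,10,2,45,0,0,10])

```text
time: 10.2
tool_pos: [479.3, 45.5, 91.5]
tcp_rot: [3.142, 0.001, 3.05]
contact_force: [1.0, 0.4, -0.4]
grip_width: 21.8
finger_force: 30.0
```

Call:
step_arm(deltas=[3,40,0,1,10,4,40,0,0.5,10,4,28,0,0,10,2,14,-10,0,10,0,2,-22,0,10,0,0,-20,0,10,0,0,-12,0,10,0,0,-4,0,10,0,0,0,0,10,0,0,0,0,10])

```text
time: 11.45
tool_pos: [492.8, 168.1, 23.6]
tcp_rot: [3.141, 0.001, 3.077]
contact_force: [1.1, 0.5, -0.5]
grip_width: 21.9
finger_force: 30.0
```

Call:
step_arm(deltas=[0,1.5,-3,0,10,0,0,-2,0,10,0,0,0,0,10,0,0,0,0,55,0,0,0,0,55,0,0,0,0,55,0,0,15,0,60,0,0,30,0,75,6,-12,30,0,75,24,-30,0,0,75])

```text
time: 12.7
tool_pos: [523.6, 128.4, 96.7]
tcp_rot: [3.14, 0.005, 3.079]
contact_force: [1.1, 0.3, -0.4]
grip_width: 74.6
finger_force: 0.0
```

Call:
step_arm(deltas=[30,-38,0,0,75,34,-42,0,0,75,34,-42,0,0,75,32,-40,0,0,75,20,-26,0,0,75,7,-10,0,0,75,0,0,-15,0,75,0,0,-22,0,75,0,0,-20,0,75,0,0,-15,0,75])

```text
time: 13.95
tool_pos: [678.3, -69.2, 19.4]
tcp_rot: [3.141, -0.002, 3.078]
contact_force: [-0.5, 0.2, 0.0]
grip_width: 75.1
finger_force: 0.0
```

Call:
step_arm(deltas=[2,-0.5,-5,0,75,0,0,-3,0,75,0,0,0,0,60,0,0,0,0,40,0,0,0,0,40,0,0,0,0,40,0,0,10,0,40,0,0,30,0,40,-10,-4,35,0,40,-26,-12,5,0,40])

```text
time: 15.2
tool_pos: [647.3, -87.0, 96.7]
tcp_rot: [-3.141, 0.007, 3.078]
contact_force: [-0.4, -0.3, -0.0]
grip_width: 50.5
finger_force: 30.0
```

Call:
step_arm(deltas=[-34,-14,0,0,40,-36,-15,0,0,40,-36,-15,0,0,40,-32,-13,0,0,40,-18,-8,0,0,40,-6,-3,-15,0,40,0,0,-22,0,40,0,0,-20,0,40,0,0,-10,0,40,0,0,0,0,40])

```text
time: 16.45
tool_pos: [483.2, -154.9, 25.9]
tcp_rot: [3.141, -0.001, 3.077]
contact_force: [-0.2, -0.2, -0.1]
grip_width: 50.5
finger_force: 30.0
```

Call:
step_arm(deltas=[-5,-2.5,0,0,40,-4,-2,0,0,40,0,0,-3,0,40,0,0,-2,0,40,0,0,-1,0,40,0,0,0,0,40,0,0,0,0,40,0,0,0,0,40,0,0,0,0,40,0,0,0,0,40])

```text
time: 17.7
tool_pos: [474.4, -159.6, 21.4]
tcp_rot: [-3.141, 0.001, 3.077]
contact_force: [-5.2, 0.9, 16.7]
grip_width: 50.1
finger_force: 30.0
```

Call:
step_arm(deltas=[0,0,0.5,0,40,0,0,0,0,75,0,0,0,0,75,0,0,0,0,75,0,0,20,0,75,0,0,30,0,80,0,15,30,-2,85,2,35,0,-5,85,2,40,0,0,85,2,40,0,0,85])

```text
time: 18.95
tool_pos: [480.2, -28.3, 100.5]
tcp_rot: [3.141, 0.0, 2.954]
contact_force: [0.5, 0.1, 0.1]
grip_width: 85.1
finger_force: 0.0
```

Call:
step_arm(deltas=[2,30,0,0,85,2,34,0,0,85,2,20,0,0,85,1,6,-10,0,85,0,0,-20,0,85,0,0,-20,0,85,0,0,-16,0,85,0,0,-8,0,85,0,0,-5,0,85,0,0,0,0,85])

```text
time: 20.2
tool_pos: [487.3, 60.4, 21.4]
tcp_rot: [3.142, -0.0, 2.954]
contact_force: [0.2, -0.3, -0.5]
grip_width: 84.8
finger_force: 0.0
```

Call:
step_arm(deltas=[0,1,-2.5,0,85,0,0,0,0,70,0,0,0,0,45,0,0,0,0,45,0,0,0,0,45,0,0,10,0,45,0,0,25,0,45,4,-3,35,0,45,20,-14,5,0,45,32,-22,0,0,45])

```text
time: 21.45
tool_pos: [543.7, 22.6, 95.7]
tcp_rot: [3.141, 0.001, 2.956]
contact_force: [0.8, 0.0, -2.1]
grip_width: 54.9
finger_force: 30.0
```

Call:
step_arm(deltas=[34,-22,0,1,45,36,-24,0,1,45,34,-22,0,1,45,22,-15,0,0,45,10,-8,-5,0,45,3,-2,-20,0,45,0,0,-22,0,45,0,0,-18,0,45,0,0,-8,0,45,0,0,0,0,45])

```text
time: 22.7
tool_pos: [681.8, -70.1, 20.4]
tcp_rot: [3.141, -0.001, 3.007]
contact_force: [0.9, -0.4, -1.3]
grip_width: 54.6
finger_force: 30.0
```

Call:
step_arm(deltas=[1,0,-5,0,45,0,0,-3,0,45,0,0,-1,0,45,0,0,0,0,45,0,0,0,0,85,0,0,0,0,85,0,0,0,0,85,0,0,15,0,85,0,0,30,0,75,0,0,30,0,75])

```text
time: 23.95
tool_pos: [683.5, -70.4, 89.0]
tcp_rot: [3.142, 0.001, 3.007]
contact_force: [-0.0, -0.7, 0.3]
grip_width: 75.5
finger_force: 0.0
```

Call:
step_arm(deltas=[-20,2,5,-1,60,-34,4,5,-1.5,60,-36,4,0,-2,60,-36,4,0,0,60,-34,4,0,0,60,-26,2,0,0,60,-11,1,0,0,60,-3,0,-10,0,60,0,0,-20,0,60,0,0,0,0,60])

```text
time: 25.2
tool_pos: [483.1, -49.4, 65.7]
tcp_rot: [3.141, -0.003, 2.928]
contact_force: [-0.4, -0.3, 0.0]
grip_width: 59.7
finger_force: 0.0
```

Call:
step_arm(deltas=[0,0,-15,0,60,0,0,-16,0,60,0,0,-10,0,60,0,0,-4,0,60,0,0,-1.5,0,60,0,0,0,0,40,0,0,0,0,15,0,0,0,0,15,0,0,0,0,15,0,0,0,0,15])

```text
time: 26.45
tool_pos: [483.4, -49.4, 20.7]
tcp_rot: [3.141, 0.0, 2.928]
contact_force: [-0.1, 1.1, 2.0]
grip_width: 25.4
finger_force: 30.0
```

Call:
step_arm(deltas=[0,0,10,0,15,0,0,25,0,15,0,8,25,1,15,-3,25,0,3,15,-4,32,0,3,15,-4,28,0,2,15,-3,12,-5,0,15,0,4,-20,0,15,0,0,-20,0,15,0,0,0,0,15])

```text
time: 27.7
tool_pos: [468.2, 59.2, 34.4]
tcp_rot: [-3.141, -0.003, 3.085]
contact_force: [-0.4, 0.0, -1.2]
grip_width: 25.5
finger_force: 30.0
```

Call:
step_arm(deltas=[0.5,1,-7,0,15,0,0,-4,0,15,0,0,-2,0,15,0,0,0,0,15,0,0,0,0,15,0,0,0,0,15,0,0,0,0,15,0,0,0,0,15,0,0,0,0,15,0,0,0,0,15])

```text
time: 28.95
tool_pos: [469.8, 60.6, 22.5]
tcp_rot: [3.141, -0.0, 3.086]
contact_force: [-0.4, 0.2, -1.9]
grip_width: 25.8
finger_force: 30.0
```

Call:
step_arm(deltas=[0,0,-1.5,0,15,0,0,0,0,15,0,0,0,0,15,0,0,0,0,45,0,0,0,0,50,0,0,0,0,50,0,0,15,0,55,0,0,30,0,65,6,-5,30,0,75,26,-16,0,0,85])

```text
time: 30.2
tool_pos: [502.7, 39.9, 98.4]
tcp_rot: [3.141, 0.004, 3.087]
contact_force: [-0.1, 0.4, 0.0]
grip_width: 80.1
finger_force: 0.0
```

Call:
step_arm(deltas=[32,-19,0,-2,85,36,-22,0,-2,85,36,-22,0,-0.5,85,36,-22,0,0,85,26,-16,0,0,85,12,-8,0,0,85,3,-1,-15,0,85,0,0,-20,0,85,0,0,-20,0,85,0,0,0,0,85])

```text
time: 31.45
tool_pos: [680.6, -69.5, 38.2]
tcp_rot: [3.141, -0.006, 3.007]
contact_force: [0.3, 0.0, 0.3]
grip_width: 84.7
finger_force: 0.0
```

Call:
step_arm(deltas=[2.5,-0.5,-15,0,85,0,0,-8,0,85,0,0,-4,0,85,0,0,0,0,85,0,0,0,0,70,0,0,0,0,45,0,0,0,0,45,0,0,0,0,45,0,0,0,0,45,0,0,0,0,45])

```text
time: 32.7
tool_pos: [685.4, -70.9, 14.2]
tcp_rot: [3.142, 0.0, 3.007]
contact_force: [0.3, -0.7, 2.3]
grip_width: 55.1
finger_force: 30.0
```

Call:
step_arm(deltas=[0,0,10,0,45,0,0,30,0,45,-6,1,35,1,45,-26,3,5,2,45,-36,4,0,1.3,45,-38,4,0,0,45,-38,4,0,0,45,-34,3,0,0,45,-18,2,0,0,45,-4,0,0,0,45])

```text
time: 33.95
tool_pos: [484.6, -49.8, 94.6]
tcp_rot: [3.142, 0.0, 3.082]
contact_force: [0.8, -0.5, -1.0]
grip_width: 54.6
finger_force: 30.0
```

Call:
step_arm(deltas=[-1,-0.5,-15,0,45,0,0,-20,0,45,0,0,-18,0,45,0,0,-10,0,45,0,0,-4,0,45,0,0,-1,0,45,0,0,-1,0,45,0,0,0,0,45,0,0,0,0,45,0,0,0,0,45])

```text
time: 35.2
tool_pos: [484.4, -50.4, 25.2]
tcp_rot: [3.142, 0.0, 3.082]
contact_force: [-0.6, -0.1, -2.2]
grip_width: 54.7
finger_force: 30.0
```

Call:
step_arm(deltas=[-2,0,-1,0,45,0,0,-1,0,45,0,0,-1,0,45,0,0,0,0,45,0,0,0,0,45,0,0,0,0,45,0,0,0,0,45,0,0,0,0,45,0,0,0,0,45,0,0,0,0,45])

```text
time: 36.45
tool_pos: [482.3, -50.4, 22.2]
tcp_rot: [3.142, 0.0, 3.082]
contact_force: [-2.7, -0.1, 5.3]
grip_width: 54.9
finger_force: 30.0
```

Touching the pad; release, lift and withdraw.

Call:
step_arm(deltas=[0,0,0,0,80,0,0,0,0,80,0,0,0,0,80,0,0,15,0,80,0,0,30,0,80,0,0,40,0,80,0,0,50,0,80,0,0,50,0,80,0,0,40,0,80,0,0,0,0,80])

```text
time: 37.7
tool_pos: [483.7, -50.7, 251.2]
tcp_rot: [-3.14, 0.008, 3.082]
contact_force: [0.7, 0.5, -0.8]
grip_width: 80.2
finger_force: 0.0
```

Call:
step_arm(deltas=[-10,40,0,0,80,-20,50,0,0,80,-20,50,0,0,80,-25,50,0,0,80,-25,50,0,0,80,-30,50,0,0,80,-30,50,0,0,80,-30,50,0,0,80,-30,50,0,0,80,-30,50,0,0,80])

```text
time: 38.95
tool_pos: [230.6, 440.6, 246.5]
tcp_rot: [-3.141, -0.0, 3.082]
contact_force: [1.4, 0.4, 0.9]
grip_width: 80.1
finger_force: 0.0
```

```bash
python3 -c "
from plant import *
import cv2
print(get_obs()['tool_pos'])
a=capture('top')[:,:,::-1]; cv2.imwrite('pics/t2full.png',a)
b=capture('scene')[:,:,::-1]; cv2.imwrite('pics/s2full.png',b)
cv2.imwrite('pics/t2.png',cv2.resize(a[105:260,225:425],None,fx=3.8,fy=3.8,interpolation=cv2.INTER_CUBIC))
cv2.imwrite('pics/s2.png',cv2.resize(b[145:345,245:470],None,fx=3,fy=3,interpolation=cv2.INTER_CUBIC))"
```

```text
[230.62763028 440.60650152 246.52263382]
```

View pics/t2.png

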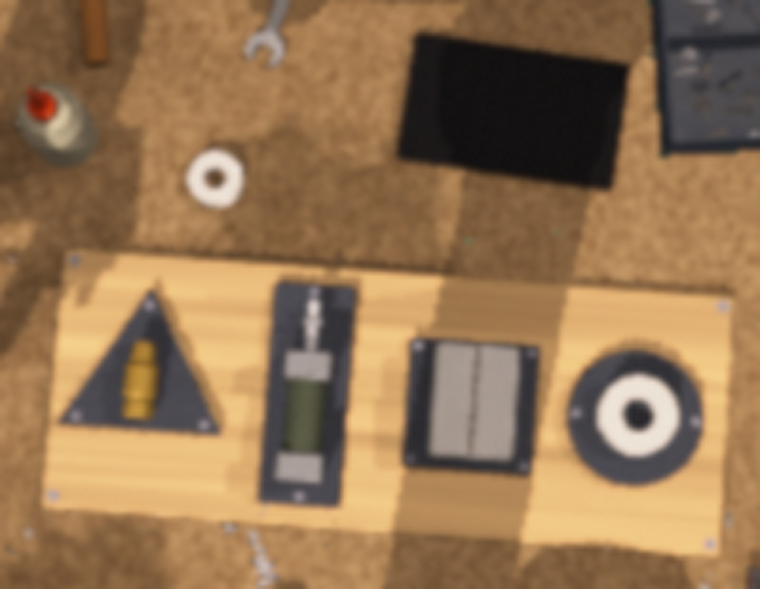

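View pics/s2.png

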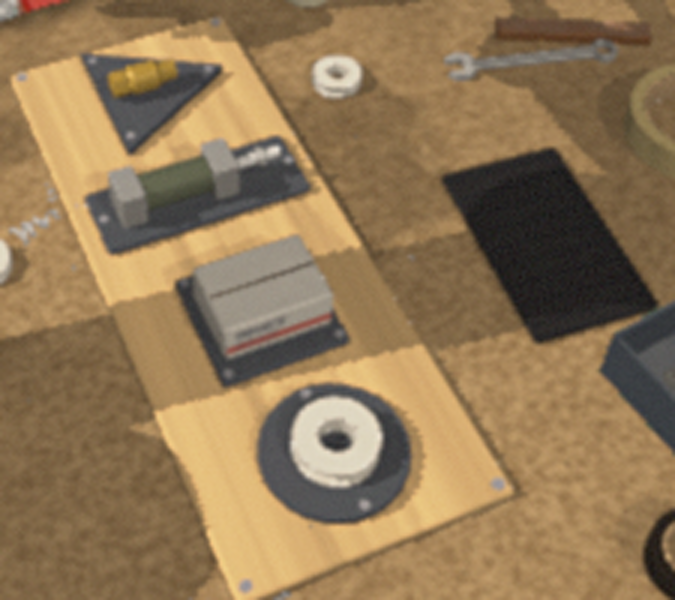

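```bash
python3 -c "
from h import *
p=camera_params('top'); f=lambda c,z:w(p,np.float64(c)/3.8+[225,105],z)[:,:2]
print('coupler',f([(142,379)],27)-[491.3,171.2])
b=f([(309,366),(299,468)],46);u=(b[1]-b[0])/np.hypot(*(b[1]-b[0]));print('cyl',b.mean(0)-17.5*u-[484.3,60.3],b)
print('box',f([(434,342),(522,348),(515,460),(428,457)],46).mean(0)-[478.8,-48.8])
print('reel',f([(638,415)],30)-[472.4,-158])"
```

```text
coupler [[ 0.62091898 -1.31680684]]
cyl [ 0.20132703 -0.66009972] [[500.32037238  58.40222683]
 [433.78891707  63.60761146]]
box [-0.103176   -0.97355629]
reel [[0.36164584 0.01783953]]
```

The top and scene pictures show each part centred on its own pad. The coupler is at (142,379), the cylinder at (304,417), the box at (475,402) and the reel at (638,415), all within about 1.5 mm. The mat is empty and the oil bottle hasn't moved.

```bash
python3 -c "
from plant import *
print(close_job())"
```

```text
the job is handed in; nothing more can be done
None
```

I put all four spares on their own pads, within about 1.5 mm of centre by the top camera, with the mat empty and the oil bottle untouched, and handed the job in at about 39 s; no verdict came back.

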